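# Snap a reagent bottle into a V-block holder

### The arm

A 6-joint arm with a two-finger parallel gripper is mounted at the origin on a cart in front of the work surface, level with it; the furniture and walls round the work are solid. World frame = base frame: x ahead of the robot, y to its left, z up, the work surface at z = 0. Lengths are in m, angles in rad, forces in N, time in s.
With the tool pointing down it reaches from about 0.4 to 0.825 m from the base axis. Payload 7 kg.
Tool frame: the origin (TCP) lies midway between the tips of the shut fingers; the grasp point (between the pads) lies r.tcp_to_grasp behind it (r.tcp_to_grasp is the distance from the TCP to the grasp point, in m); z points along the fingers, y is the line along which they close (so a half turn about z gives the same grasp; the last joint's range is limited). The gripper opens to 88 mm and grips with 3 to 60 N. Pads are 19 mm wide; open, the fingers measure 130 mm over their backs; the gripper's body (78 mm by 193 mm) begins 47 mm behind the grasp point.
Start: joints at [-0.851, 0.359, 0.012, 0, -1.224, -0.288], TCP at [0.282, -0.613, 0.227] pointing down, gripper open.
Joint ranges: [-3.07, 3.07], [-1.43, 2.12], [-1.02, 1.25], [-3.03, 1.67], [-3.05, -0], [-3.03, 3.03]. Speed limits (rad/s): [2.39, 2.39, 3.01, 3.14, 3.14, 3.14].

### API

Orientations are given as a unit quaternion [x, y, z, w].
In Python, from cell import r gives the robot as it stands.
- The arm moves only by the tool move_arm, never from a script. Its argument "motion" is a list of rows, each a list of 4 numbers: the shift along the tool's x, y, z as a fraction of full scale, then the turn about the tool's z as a fraction of full scale. In form: [[x, y, z, roll], ...]. A call has 1 to 10 rows; each row is the pose to reach, as a shift and turn from the pose commanded when the call began, along the tool's axes at that moment; what a row does not reach only later rows make up. Full scale, the value 1, is 1000 mm for a shift and 45 degrees for a turn. A row lasts 1/10 s, in which the tool goes at most 50 mm and 8.59 degrees, less where a joint would pass 70% of its speed; a pose out of reach is approached as far as the arm can. A call with a number of a shift or a turn outside -1 to 1 is refused whole. A call with a gripper value outside its range is refused whole. "hand" is the opening, from -1 (shut) to 1 (fully open), so that 0 is half open, set as the call begins (left out, the last holds). The fingers move at their own pace and stop on an object; "squeeze" is the grip in N (left out, the last holds). Time passes only in rows, so rows that repeat a pose let the fingers close. It gives the time, the measured TCP pose, the force, the opening and the grip force at its end, in the units of the state.
- r.state(): the state, without advancing time (a new reading comes with each control period).
- r.read_camera(name): name is "scene" or "top" or "wrist"; returns (picture, depth): 400x640x3 uint8, red, green, blue; 400x640 float32, m along the optical axis (not along the pixel's ray), 0 where there is no reading.
- r.calibration(name): a dict with "fx", "fy", "cx", "cy" (pixels), "eye" and "orientation" of the camera in the world. Camera axes: x right, y down, z forward; pixel columns grow to the right and rows downward; lengths in m; the calibration is good to about 2 mm. A picture is of the moment at which its call begins: read the wrist's pose just before it. calibration takes no time and is no camera call; for the wrist camera it gives the pose at the moment of the call.
- r.sign_off(): hands the job in; it is judged then, once.
The state is a dict: "clock": time; "joint_pos": joint angles; "joint_velocities": joint speeds; "tau": joint torques, N m; "ee_pos": TCP position; "tool_rot": TCP orientation; "contact_force": force on the tool from outside, world axes, zero at the start; "ft_torque": the same for the moment, N m; "finger_gap": opening from 0.0 (shut) to 1.0 (fully open); "grip_force": force on a finger pad.
Only numpy, scipy, OpenCV 4.12 (cv2) and the standard library are available. Lean on these libraries where they do the work, as an engineer would, in place of code of your own. Each camera call takes 0.05 s, during which the arm holds its last target. There are 200 camera calls.

### The job

Stand the small amber bottle upright on the lane of the bottle holder, in front of its two sprung keeper rollers. Then push it along the plate, past the rollers, until it beds against both faces of the V-block; the block is clamped somewhere along its slot, so find it by feel and press the bottle home with a steady, square push of about 12 to 15 N for a second, without side load, so that both faces share it. It is glass: never let a face take more than 20 N, let the bottle go seated upright between rollers and V, and leave the other things alone.

Things in the scene. Friction and masses are not known exactly. Their poses are not given: they have to be found in the camera images.
- amber_bottle: The round part: brown glass bottle with black screw cap, 58 mm wide (body radius 28.5 mm from its base to 81 mm up), above that the neck and cap of radius 13 mm up to 115 mm; 0.14 to 0.25 kg. A fixed white instrument, about 0.2 m tall, stands between bottles and holder (x over 0.47, y = -0.05 to 0.22): carry the bottle round its front. Origin: centre of its underside, z up its axis.
- holder: Fixed bottle holder: slick white plastic plate 214 x 124 mm, 8 mm thick (top at z = 8 mm), from x = -110 to +104 mm, y = -62 to +62 mm. Origin on the worktop under the plate; +x is the push direction, from the open lane (x = -110 to -36 mm, middle y = 0) between the rollers into the V; z up.
- lane (a point): Point on the plate's top in the middle of the lane (holder x = -65 mm, y = 0, z = 8 mm) where the bottle is to stand first, clear of the rollers; axes as the holder's. Slide it from here by pushing on the glass body, 45 to 75 mm above the plate, so that it does not tip.
- v_range (a point): Fixed mark on the plate's top, holder x = 15 mm, y = 0; no reading of the V-block itself. The block (two upright grey faces at 90 degrees, open to -x, 71 mm tall, rigid) was clamped up to 15 mm before or behind this mark: a seated bottle's axis stands at y = 0 and x = 0 to 30 mm of the holder. Only against the faces does the push rise steeply.
- roller_zone (a point): Fixed mark, holder x = 0, y = 0, 40 mm above the plate, within 15 mm of the line between two white upright rollers (radius 5 mm, 14 to 66 mm above the plate) on sprung steel arms fixed to the V-block, 15 mm before the seated axis at y = +-27 mm. The bottle meets them 35 mm before its seat; passing takes 5 to 8 N, and from 15 mm before the seat on they draw it in and hold it.
- clear_bottle: Bystander: taller colourless bottle with blue cap, 68 mm wide, 145 mm tall (cap radius 15 mm above 102 mm). Origin: centre of its underside.
- timer: Bystander: white bench timer 47 x 68 x 66 mm, to the right of the holder. Origin: centre of its underside.
- tube_rack: Bystander: white rack with micro tubes 78 x 146 x 50 mm, behind the bottles. Origin: centre of its underside.

How it is judged:
By the outcome, as a careful person would: the job done as asked, in the order asked, and still so for the second after the job is handed in, with the robot touching nothing.
It also fails if it takes over 72 s, if anything falls off the work surface, if the arm or the gripper's body presses on something with over 40 N, if the wrist force passes 120 N, or if a joint passes its speed limit or range.

## Working session

There is one attempt and no reset: what is moved stays moved. The work goes in short steps, Python scripts to look and compute and a tool call to move; the robot and the scene stay as the last step left them, time stands still between calls to the robot, and variables do not carry over. Pictures are saved under pics/ and viewed, at most 10 in all, crops included, and the job is handed in when it is done.

Besides the shell and the picture viewer there is one more tool, called as name([rows], argument=value, ...), one row to a line, values as JSON. move_arm: Moves the arm, as the interface text tells. Shift numbers are shares of 1000 mm and turn numbers shares of 45 degrees, none past 1 either way. Its arguments: {"type":"object","properties":{"motion":{"type":"array","items":{"type":"array","items":{"type":"number"}}},"hand":{"type":"number"},"squeeze":{"type":"number"}},"required":["motion"]}

```bash
mkdir -p pics; ls; python3 - <<'E'
from cell import r
import cv2,numpy as np
s=r.state(); print(s, r.tcp_to_grasp)
for n in("scene","top"):
    im,d=r.read_camera(n); cv2.imwrite(f"pics/{n}0.png",im[:,:,::-1]); np.savez(f"{n}0.npz",im=im,d=d); print(n,r.calibration(n))
E
```

```text
pics
{'clock': 0.0, 'joint_pos': array([-8.50909835e-01,  3.59376116e-01,  1.10730010e-02, -3.64686250e-04,
       -1.22407740e+00, -2.88095498e-01]), 'joint_velocities': array([-0.00090482,  0.00185383,  0.0001707 , -0.00048703, -0.0007659 ,
       -0.00088859]), 'tau': array([ 2.57802158e-04, -5.82718098e+01,  2.93056977e+01,  6.99683100e+00,
        6.87731575e-03, -1.87558030e-04]), 'ee_pos': array([ 0.28226651, -0.61262163,  0.22563318]), 'tool_rot': array([-2.14161494e-01,  9.76797931e-01,  7.76402223e-04, -2.32395698e-04]), 'contact_force': array([-0.71231163,  0.02507233, -0.49349041]), 'ft_torque': array([0.02248264, 0.0569181 , 0.07493079]), 'grip_force': 0.0, 'finger_gap': 0.9962644564605441} 0.0188
scene {'fx': 493.73984378977275, 'fy': 493.73984378977275, 'cx': 325.1930940891737, 'cy': 197.4872897924277, 'eye': array([1.00872114, 0.96248365, 1.42526616]), 'orientation': array([ 0.21041713,  0.92401943, -0.31281477, -0.06371532])}
top {'fx': 502.95449061039744, 'fy': 502.95449061039744, 'cx': 326.1383156710283, 'cy': 199.76812078024165, 'eye': array([ 0.02565307, -0.19605442,  1.71720633]), 'orientation': array([ 0.81043521, -0.56266716,  0.09053795, -0.13565885])}
```

View pics/scene0.png

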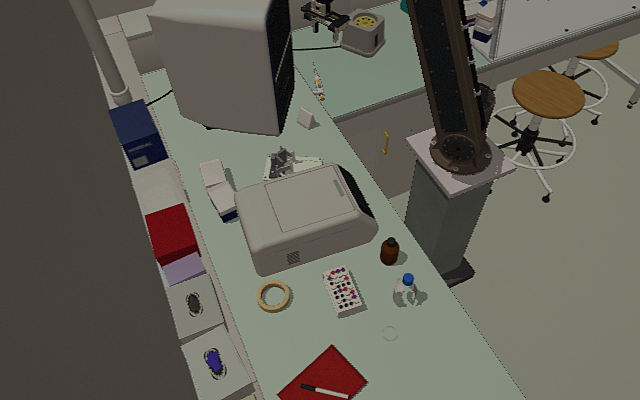

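View pics/top0.png

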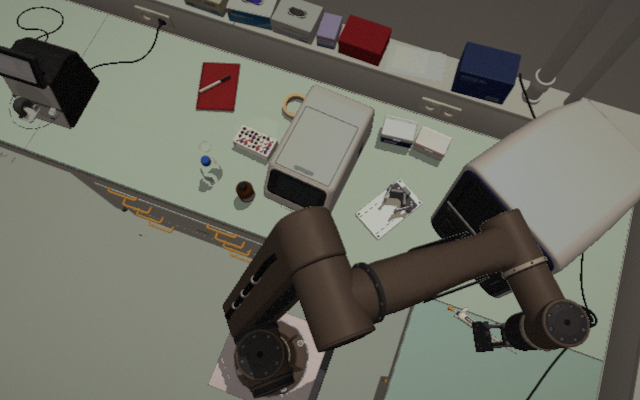

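The top view shows the amber bottle at about (245,191) and the holder at about (390,208). The scene view shows the bottle at (390,250). I'll zoom in on the holder and measure.

```bash
cat > h.py <<'E'
import numpy as np,cv2
from scipy.spatial.transform import Rotation as R
def ray(c,u,v):
    d=R.from_quat(c["orientation"]).apply([(u-c["cx"])/c["fx"],(v-c["cy"])/c["fy"],1.]); return np.array(c["eye"]),d
def plane(c,u,v,z):
    e,d=ray(c,u,v); return e+d*(z-e[2])/d[2]
def cloud(c,D):
    v,u=np.mgrid[:400,:640]; P=np.stack([(u-c["cx"])/c["fx"]*D,(v-c["cy"])/c["fy"]*D,D],-1)
    return P@R.from_quat(c["orientation"]).as_matrix().T+c["eye"]
E
python3 - <<'E'
from cell import r
from h import *
t=np.load("top0.npz");s=np.load("scene0.npz")
a=cv2.resize(t["im"][165:250,340:440],None,fx=6,fy=6,interpolation=cv2.INTER_CUBIC)
cv2.imwrite("pics/crop1.png",a[:,:,::-1])
for n,z,box in(("top",t,(170,210,225,265)),("scene",s,(230,270,370,410))):
    c=r.calibration(n);P=cloud(c,z["d"]);y0,y1,x0,x1=box
    im=z["im"].astype(int);m=np.zeros((400,640),bool);m[y0:y1,x0:x1]=(im.sum(2)<200)[y0:y1,x0:x1]
    q=P[m&(P[:,:,2]>.02)]; print(n,len(q),q.min(0),q.max(0)); k=q[q[:,2]>.1]; print("cap",len(k),k.mean(0) if len(k) else"",np.ptp(k,axis=0) if len(k) else "")
    b=q[(q[:,2]<.085)];print("body",b.mean(0),b.min(0),b.max(0))
c=r.calibration("top");P=cloud(c,t["d"]);im=t["im"].astype(int)
m=(np.abs(P[:,:,2]-.008)<.006)&(im.min(2)>170)
m[:, :340]=0;m[:,440:]=0;m[:165]=0;m[250:]=0
n,l,st,_=cv2.connectedComponentsWithStats(m.astype(np.uint8));i=1+st[1:,4].argmax();v,u=np.where(l==i)
W=np.array([plane(c,a,b,.008) for a,b in zip(u,v)])[:,:2]
print(len(W),cv2.minAreaRect((W*1000).astype(np.float32)))
h=P[165:250,340:440].reshape(-1,3);h=h[(h[:,2]>.03)&(h[:,2]<.12)];print(len(h),h.mean(0),h.min(0),h.max(0))
E
```

```text
top 270 [ 0.02565307 -0.19605442  0.02078631] [0.50818143 0.31847326 1.71720633]
cap 55 [0.46706884 0.27108177 0.1709899 ] [0.46984449 0.49962147 1.61709154]
body [0.47109884 0.27920911 0.06182827] [0.45517613 0.26079572 0.02078631] [0.50818143 0.31847326 0.08496058]
scene 384 [0.46240956 0.267985   0.02048592] [0.51431575 0.32735628 0.12078988]
cap 67 [0.48661307 0.29918976 0.1127345 ] [0.02513017 0.02700026 0.0202349 ]
body [0.49688282 0.31115176 0.05864761] [0.46240956 0.267985   0.02048592] [0.51431575 0.32735628 0.08485205]
716 ((585.5906372070312, -185.41392517089844), (119.13499450683594, 138.24725341796875), 59.71049118041992)
532 [ 0.63575419 -0.21783548  0.068728  ] [ 0.57170278 -0.39533832  0.03011267] [ 0.7111984  -0.02485774  0.11993122]
```

View pics/crop1.png

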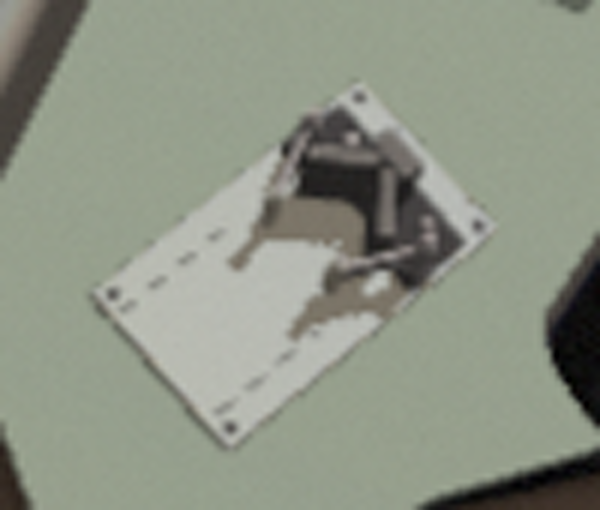

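The crop shows the plate's corners at (96,293), (230,448), (496,225) and (362,83). The open lane is at the lower left and the V and rollers are at the upper right.

```bash
python3 - <<'E'
from cell import r
from h import *
t=np.load("top0.npz");s=np.load("scene0.npz")
c=r.calibration("top")
C=[plane(c,340+(x+.5)/6-.5,165+(y+.5)/6-.5,.008)[:2] for x,y in((96,293),(230,448),(496,225),(362,83))]
C=np.array(C);print(C,[np.linalg.norm(C[i]-C[(i+1)%4]) for i in range(4)])
ax=(C[2]+C[3]-C[0]-C[1]);ax/=np.linalg.norm(ax);ay=C[0]-C[1]+C[3]-C[2];print("ang x",np.degrees(np.arctan2(ax[1],ax[0])),"ang y-90",np.degrees(np.arctan2(ay[1],ay[0]))-90)
m=C.mean(0);o=m+3e-3*ax;print("origin",o,"lane",o-.065*ax)
for n,z,box in(("top",t,(170,210,225,265)),("scene",s,(230,270,370,410))):
    c=r.calibration(n);P=cloud(c,z["d"]);y0,y1,x0,x1=box
    P=P[y0:y1,x0:x1].reshape(-1,3);k=P[(P[:,2]>.107)&(P[:,2]<.125)];print(n,len(k),k.min(0),k.max(0),np.median(k,0))
    k=P[(P[:,2]>.02)&(P[:,2]<.13)];print(cv2.minEnclosingCircle(k[:,:2].astype(np.float32)))
    b=P[(P[:,2]>.025)&(P[:,2]<.075)][:,:2]
    from scipy.optimize import least_squares
    f=least_squares(lambda p:np.hypot(*(b-p).T)-.0285,[.487,.299],loss="soft_l1",f_scale=.002);print("body fit",f.x,len(b),np.median(abs(f.fun)))
P=cloud(c,s["d"]);k=P[270:310,390:425].reshape(-1,3);k=k[(k[:,2]>.12)&(k[:,2]<.16)];print("clear cap",np.median(k,0))
E
```

```text
[[ 0.55465308 -0.09911464]
 [ 0.49276596 -0.20365319]
 [ 0.67787644 -0.30855984]
 [ 0.73657629 -0.20589379]] [np.float64(0.12148384151687404), np.float64(0.21277052497006005), np.float64(0.11826237901929512), np.float64(0.2109451029603323)]
ang x -29.974095356704513 ang y-90 -30.198143571636237
origin [ 0.6180667  -0.20580419] lane [ 0.56176036 -0.17332965]
top 57 [0.47010214 0.21670017 0.10712931] [0.51072289 0.30356705 0.12173667] [0.48576509 0.28917901 0.11360574]
((0.4873262643814087, 0.2679324150085449), 0.05299028381705284)
body fit [0.48557644 0.29124154] 98 0.0008455599626066637
scene 59 [0.47192954 0.28476467 0.10832387] [0.49827013 0.31176493 0.12078988] [0.48590176 0.2975436  0.11453432]
((0.4966505765914917, 0.27327486872673035), 0.05579137057065964)
body fit [0.48503569 0.29422975] 182 0.0018729437713817972
clear cap [0.51869571 0.44645216 0.14350463]
```

```bash
cat > plan.py <<'E'
import sys
from cell import r
from h import *
def go(x,y,z,ph,s=None):
    s=s or r.state();M=R.from_quat(s["tool_rot"]).as_matrix();p0=np.degrees(np.arctan2(M[1,0],M[0,0]))
    d=M.T@(np.array([x,y,z])-s["ee_pos"]);dp=(ph-p0+180)%360-180
    return d,-dp/45,p0
if __name__=="__main__":
    d,t,p0=go(*map(float,sys.argv[1:5]));s=r.state()
    print("shift/m",d.round(4),"roll",round(t,3),"phi now",round(p0,2),s["ee_pos"].round(4),s["contact_force"].round(2),"rows",np.linalg.norm(d)/.05)
E
python3 plan.py .41 -.14 .23 -115
```

```text
shift/m [-0.3138  0.3759 -0.0038] roll -0.895 phi now -155.26 [ 0.2823 -0.6127  0.2257] [-0.26 -0.46  0.06] rows 9.792911638947281
```

move_arm([
  [-0.314,0.376,-0.004,-0.895],
  [-0.314,0.376,-0.004,-0.895],
  [-0.314,0.376,-0.004,-0.895],
  [-0.314,0.376,-0.004,-0.895],
  [-0.314,0.376,-0.004,-0.895],
  [-0.314,0.376,-0.004,-0.895],
  [-0.314,0.376,-0.004,-0.895],
  [-0.314,0.376,-0.004,-0.895],
  [-0.314,0.376,-0.004,-0.895],
  [-0.314,0.376,-0.004,-0.895],
], hand=1)

```text
clock: 1.1
ee_pos: [0.4102, -0.1378, 0.2307]
tool_rot: [-0.538, 0.843, -0.0, 0.0]
contact_force: [0.5, -1.0, 0.5]
finger_gap: 0.997
grip_force: 0.0
```

```bash
python3 plan.py .4855 .294 .23 -90
```

```text
shift/m [-0.4233  0.1139  0.0009] roll -0.554 phi now -114.94 [ 0.4102 -0.1378  0.2307] [ 0.46 -1.    0.48] rows 8.76668766864742
```

move_arm([
  [-0.423,0.114,-0.02,-0.554],
  [-0.423,0.114,-0.02,-0.554],
  [-0.423,0.114,-0.02,-0.554],
  [-0.423,0.114,-0.02,-0.554],
  [-0.423,0.114,-0.02,-0.554],
  [-0.423,0.114,-0.02,-0.554],
  [-0.423,0.114,-0.02,-0.554],
  [-0.423,0.114,-0.02,-0.554],
  [-0.423,0.114,-0.02,-0.554],
  [-0.423,0.114,-0.02,-0.554],
])

```text
clock: 2.1
ee_pos: [0.486, 0.2955, 0.2494]
tool_rot: [0.708, -0.706, 0.0, 0.001]
contact_force: [-0.7, -0.7, -0.8]
finger_gap: 1.004
grip_force: 0.0
```

```bash
python3 plan.py .4855 .294 .2 -90; python3 - <<'E'
from cell import r
from h import *
c=r.calibration("wrist");im,d=r.read_camera("wrist");cv2.imwrite("pics/w1.png",im[:,:,::-1]);P=cloud(c,d)
np.savez("w1.npz",im=im,d=d,P=P);print(c["eye"])
k=P[(P[:,:,2]>.108)&(P[:,:,2]<.121)&(abs(P[:,:,0]-.4855)<.03)&(abs(P[:,:,1]-.294)<.03)]
print(len(k),k.min(0),k.max(0),cv2.minEnclosingCircle(k[:,:2].astype(np.float32)) if len(k) else"")
E
```

```text
shift/m [0.0014 0.0005 0.0494] roll 0.003 phi now -89.88 [0.486  0.2955 0.2494] [-0.71 -0.72 -0.77] rows 0.9877762391262973
[0.48751066 0.21996368 0.40671409]
537 [0.47478269 0.28084247 0.10812851] [0.50162136 0.30812262 0.11599   ] ((0.48791518807411194, 0.2944923937320709), 0.013935037888586521)
```

View pics/w1.png

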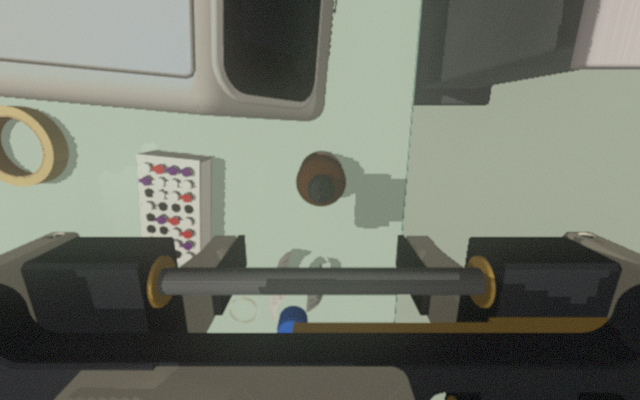

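The wrist view shows the cap near (320,188), centred between the fingers. The instrument's corner is at (320,115). I'll check the instrument's edge and height against the wrist camera's housing.

```bash
python3 - <<'E'
import numpy as np
P=np.load("w1.npz")["P"]
k=P[:130,:330].reshape(-1,3);k=k[k[:,2]>.05];print(k.min(0),k.max(0))
for z in(.1,.14,.17,.19,.2,.21):
    q=k[k[:,2]>z]; print(z,len(q),q[:,1].max() if len(q) else"",q[:,0].min() if len(q) else "")
E
```

```text
[0.47867893 0.11817087 0.05123801] [0.71986014 0.22614012 0.40671409]
0.1 35725 0.22573697706619336 0.4829809895877562
0.14 32555 0.22251108030437736 0.48751065995995385
0.17 28553 0.22079649931475034 0.48751065995995385
0.19 25020 0.21996367807696662 0.48751065995995385
0.2 20787 0.21996367807696662 0.48751065995995385
0.21 155 0.21996367807696662 0.48751065995995385
```

Top of the instrument is 0.20–0.21 m, and the camera housing would come too close to it. I'll turn half round, so the camera is on the far side.

move_arm([
  [0,0,0,-1],
  [0,0,0,-1],
  [0,0,0,-1],
  [0,0,0,-1],
  [0,0,0,-1],
  [0,0,0,-1],
])

```text
clock: 2.75
ee_pos: [0.4853, 0.2903, 0.2505]
tool_rot: [0.925, -0.381, -0.0, 0.0]
contact_force: [0.5, 0.1, 0.1]
finger_gap: 0.995
grip_force: 0.0
```

move_arm([
  [0,0,0,-1],
  [0,0,0,-1],
  [0,0,0,-1],
  [0,0,0,-1],
  [0,0,0,-1],
  [0,0,0,-1],
])

```text
clock: 3.35
ee_pos: [0.4853, 0.2902, 0.2505]
tool_rot: [1.0, 0.002, -0.0, 0.0]
contact_force: [-0.4, -0.7, -0.1]
finger_gap: 0.998
grip_force: 0.0
```

move_arm([
  [0,0,0,-1],
  [0,0,0,-1],
  [0,0,0,-1],
  [0,0,0,-1],
  [0,0,0,-1],
  [0,0,0,-1],
])

```text
clock: 3.95
ee_pos: [0.4853, 0.2902, 0.2505]
tool_rot: [0.923, 0.384, -0.0, 0.0]
contact_force: [-0.3, 0.1, -0.5]
finger_gap: 1.0
grip_force: 0.0
```

move_arm([
  [0,0,0,-1],
  [0,0,0,-1],
  [0,0,0,-1],
  [0,0,0,-1],
  [0,0,0,-1],
  [0,0,0,-1],
  [0,0,0,-1],
])

```text
clock: 4.65
ee_pos: [0.4854, 0.2903, 0.2505]
tool_rot: [0.708, 0.707, -0.0, -0.0]
contact_force: [-0.6, -0.4, 0.7]
finger_gap: 1.002
grip_force: 0.0
```

```bash
python3 plan.py .487 .2945 .054 90; python3 - <<'E'
from cell import r
from h import *
c=r.calibration("wrist");im,d=r.read_camera("wrist");P=cloud(c,d);print(c["eye"])
k=P[(P[:,:,2]>.108)&(P[:,:,2]<.121)&(abs(P[:,:,0]-.487)<.03)&(abs(P[:,:,1]-.294)<.03)]
print(len(k),k.max(0),cv2.minEnclosingCircle(k[:,:2].astype(np.float32)) if len(k) else"")
E
```

```text
shift/m [0.0042 0.0017 0.1965] roll -0.002 phi now 89.92 [0.4854 0.2903 0.2505] [-0.64 -0.45  0.67] rows 3.93104055851601
[0.4868019  0.36610017 0.40778648]
542 [0.50039283 0.30778325 0.1156987 ] ((0.4873080253601074, 0.29408442974090576), 0.014050653204321861)
```

move_arm([
  [0.004,0.002,0.04,0],
  [0.004,0.002,0.08,0],
  [0.004,0.002,0.11,0],
  [0.004,0.002,0.14,0],
  [0.004,0.002,0.165,0],
  [0.004,0.002,0.185,0],
  [0.004,0.002,0.196,0],
  [0.004,0.002,0.196,0],
  [0.004,0.002,0.196,0],
])

```text
clock: 5.6
ee_pos: [0.488, 0.2956, 0.0552]
tool_rot: [0.708, 0.707, 0.0, 0.0]
contact_force: [-0.2, -0.0, 0.2]
finger_gap: 1.001
grip_force: 0.0
```

move_arm([
  [0,0,0,0],
  [0,0,0,0],
  [0,0,0,0],
  [0,0,0,0],
  [0,0,0,0],
  [0,0,0,0],
  [0,0,0,0],
  [0,0,0,0],
], hand=-1, squeeze=12)

```text
clock: 6.4
ee_pos: [0.4875, 0.2955, 0.0548]
tool_rot: [0.707, 0.707, 0.0, -0.0]
contact_force: [-3.7, 0.0, 5.8]
finger_gap: 0.644
grip_force: 12.0
```

move_arm([
  [0,0,-0.005,0],
  [0,0,-0.02,0],
  [0,0,-0.04,0],
  [0,0,-0.055,0],
  [0,0,-0.06,0],
  [0,0,-0.06,0],
])

```text
clock: 7.0
ee_pos: [0.4878, 0.2956, 0.1149]
tool_rot: [0.707, 0.707, 0.001, -0.0]
contact_force: [0.2, -0.3, -2.2]
finger_gap: 0.651
grip_force: 12.0
```

```bash
python3 plan.py .405 .27 .115 46;python3 -c "
from cell import r;print(r.state()['finger_gap'],r.state()['joint_pos'])"
```

```text
shift/m [-0.0257 -0.0828 -0.0001] roll 0.976 phi now 89.94 [0.4878 0.2956 0.1149] [ 0.22 -0.29 -2.22] rows 1.7340182684991774
0.6509812481429758 [ 8.87697556e-01  2.85752292e-01 -3.70874792e-01 -7.04622156e-05
 -9.13014665e-01  2.25283594e+00]
```

move_arm([
  [0.005,-0.012,0,0],
  [0.014,-0.035,0,0],
  [0.022,-0.06,0,0],
  [0.028,-0.078,0,0],
  [0.03,-0.082,0,0.15],
  [0.03,-0.082,0,0.3],
  [0.03,-0.082,0,0.47],
  [0.03,-0.082,0,0.65],
  [0.03,-0.082,0,0.83],
  [0.03,-0.082,0,1],
])

```text
clock: 8.0
ee_pos: [0.4046, 0.325, 0.1134]
tool_rot: [0.925, 0.38, -0.001, 0.0]
contact_force: [0.5, 0.6, -2.6]
finger_gap: 0.646
grip_force: 12.0
```

move_arm([
  [0,0,0,0.18],
  [0,0,0,0.36],
  [0,0,0,0.54],
  [0,0,0,0.72],
  [0,0,0,0.88],
  [0,0,0,1],
  [0,0,0,1],
])

```text
clock: 8.7
ee_pos: [0.4047, 0.3251, 0.1135]
tool_rot: [1.0, -0.001, -0.001, 0.001]
contact_force: [-0.7, -0.0, -1.8]
finger_gap: 0.647
grip_force: 12.0
```

```bash
python3 plan.py .41 -.11 .115 0;python3 -c "
from cell import r;print(r.state()['finger_gap'],r.state()['joint_pos'])"
```

```text
shift/m [ 0.0063  0.4351 -0.0009] roll -0.003 phi now -0.13 [0.4047 0.3251 0.1135] [-0.73 -0.   -1.76] rows 8.702053399476874
0.6469494160450897 [ 1.05491044e+00  2.10788596e-01 -4.80178480e-01 -3.97387100e-04
 -8.81626327e-01  5.13906109e-01]
```

move_arm([
  [0.002,0.012,0,0],
  [0.004,0.035,0,0],
  [0.006,0.065,0,0],
  [0.006,0.1,0,0],
  [0.006,0.135,0,0],
  [0.006,0.17,0,0],
  [0.006,0.205,0,0],
  [0.006,0.24,0,0],
  [0.006,0.275,0,0],
  [0.006,0.31,0,0],
])

```text
clock: 9.7
ee_pos: [0.41, 0.013, 0.1145]
tool_rot: [1.0, 0.0, -0.0, -0.0]
contact_force: [0.1, -0.0, -1.4]
finger_gap: 0.645
grip_force: 12.0
```

move_arm([
  [0,0.035,0,0],
  [0,0.07,0,0],
  [0,0.1,0,0],
  [0,0.12,0,0],
  [0,0.125,0,0],
  [0,0.125,0,0],
])

```text
clock: 10.3
ee_pos: [0.4101, -0.1107, 0.1144]
tool_rot: [1.0, -0.001, -0.0, -0.0]
contact_force: [0.2, -0.7, -2.4]
finger_gap: 0.647
grip_force: 12.0
```

```bash
python3 plan.py .470 -.13 .115 -30; python3 - <<'E'
from cell import r
from h import *
s=r.state();print(s['finger_gap'],s['joint_pos'])
c=r.calibration("wrist");im,d=r.read_camera("wrist");P=cloud(c,d);cv2.imwrite("pics/w2.png",im[:,:,::-1]);np.savez("w2.npz",im=im,d=d,P=P)
m=((abs(P[:,:,2]-.008)<.006)&(im.min(2)>130)).astype(np.uint8)
n,l,st,_=cv2.connectedComponentsWithStats(m);print(st[1:][st[1:,4]>500])
E
```

```text
shift/m [ 0.06    0.0192 -0.0007] roll 0.664 phi now -0.14 [ 0.4101 -0.1107  0.1144] [ 0.19 -0.67 -2.39] rows 1.2591800678248504
0.6473780247752475 [ 2.04726010e-01  5.31269474e-02 -6.70995142e-01 -1.75225136e-04
 -8.47171605e-01  1.36382356e+00]
[[  301     0   194   105 11543]]
```

View pics/w2.png

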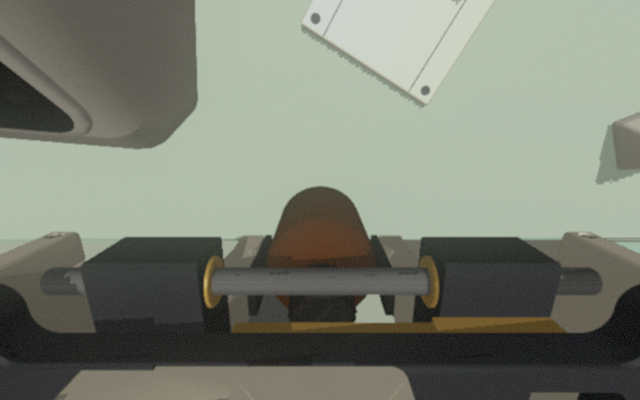

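The wrist view shows the plate's near edge from (301,25) to (427,104), and the held bottle is straight. Next I'll find where the instrument's near side really is.

```bash
python3 - <<'E'
from h import *
from cell import r
P=np.load("w2.npz")["P"];k=P[:160,:230].reshape(-1,3)
T=cloud(r.calibration("top"),np.load("top0.npz")["d"])[80:215,255:385].reshape(-1,3)
for n,q in(("w",k),("top",T)):
  q=q[(q[:,2]<.23)]
  for z0 in(.03,.07,.11,.15,.18):
    a=q[(q[:,2]>z0)&(q[:,2]<z0+.04)]
    if len(a): print(n,z0,len(a),"ymin by x",[(x,round(float(np.percentile(b[:,1],1)),3)) for x in np.arange(.46,.7,.03) if len(b:=a[abs(a[:,0]-x)<.015])>4])
E
```

```text
w 0.03 3159 ymin by x [(np.float64(0.46), -0.01), (np.float64(0.49), -0.015), (np.float64(0.52), -0.018), (np.float64(0.5499999999999999), -0.02)]
w 0.07 7100 ymin by x [(np.float64(0.46), -0.01), (np.float64(0.49), -0.015), (np.float64(0.52), -0.018), (np.float64(0.5499999999999999), -0.019)]
w 0.11 13252 ymin by x [(np.float64(0.49), -0.014), (np.float64(0.52), -0.018), (np.float64(0.5499999999999999), -0.018)]
w 0.15 3971 ymin by x [(np.float64(0.49), -0.005), (np.float64(0.52), -0.017)]
top 0.03 895 ymin by x [(np.float64(0.46), 0.104), (np.float64(0.52), -0.021), (np.float64(0.5499999999999999), -0.022), (np.float64(0.5799999999999998), -0.026), (np.float64(0.6099999999999999), -0.029), (np.float64(0.6399999999999999), -0.178), (np.float64(0.6699999999999998), -0.032)]
top 0.07 557 ymin by x [(np.float64(0.46), 0.084), (np.float64(0.49), 0.077), (np.float64(0.52), -0.021), (np.float64(0.5499999999999999), -0.023), (np.float64(0.5799999999999998), -0.026), (np.float64(0.6099999999999999), -0.028), (np.float64(0.6399999999999999), -0.03), (np.float64(0.6699999999999998), -0.033)]
top 0.11 762 ymin by x [(np.float64(0.49), -0.006), (np.float64(0.52), -0.02), (np.float64(0.5499999999999999), -0.024), (np.float64(0.5799999999999998), -0.026), (np.float64(0.6099999999999999), -0.028), (np.float64(0.6399999999999999), -0.032), (np.float64(0.6699999999999998), -0.033)]
top 0.15 1028 ymin by x [(np.float64(0.49), -0.011), (np.float64(0.52), -0.018), (np.float64(0.5499999999999999), -0.023), (np.float64(0.5799999999999998), -0.026), (np.float64(0.6099999999999999), -0.028), (np.float64(0.6399999999999999), -0.03), (np.float64(0.6699999999999998), -0.033)]
top 0.18 7054 ymin by x [(np.float64(0.52), -0.013), (np.float64(0.5499999999999999), -0.02), (np.float64(0.5799999999999998), -0.023), (np.float64(0.6099999999999999), -0.025), (np.float64(0.6399999999999999), -0.029), (np.float64(0.6699999999999998), -0.031)]
```

```bash
python3 plan.py .47 -.161 .115 -30
```

```text
shift/m [ 0.0597  0.0509 -0.0006] roll 0.664 phi now -0.1 [ 0.4104 -0.11    0.1144] [-0.54 -0.37 -2.7 ] rows 1.5683858812838816
```

move_arm([
  [0.003,0.015,0,0.04],
  [0.01,0.035,0,0.12],
  [0.02,0.05,0,0.24],
  [0.035,0.051,0,0.36],
  [0.048,0.051,0,0.48],
  [0.057,0.051,0,0.58],
  [0.06,0.051,0,0.655],
  [0.06,0.051,0,0.664],
  [0.06,0.051,0,0.664],
])

```text
clock: 11.25
ee_pos: [0.4709, -0.1599, 0.1144]
tool_rot: [0.966, -0.257, -0.0, 0.0]
contact_force: [0.3, -0.2, -2.7]
finger_gap: 0.651
grip_force: 12.0
```

```bash
python3 - <<'E'
from cell import r
from h import *
s=r.state();print(s['ee_pos'],s['joint_pos'])
c=r.calibration("wrist");im,d=r.read_camera("wrist");P=cloud(c,d);cv2.imwrite("pics/w3.png",im[:,:,::-1]);np.savez("w3.npz",im=im,d=d,P=P);print(c)
E
```

```text
[ 0.47086944 -0.15990907  0.11442202] [ 6.84748571e-02  1.74615964e-01 -5.25680071e-01 -1.66478845e-04
 -8.70931472e-01  9.82585061e-01]
{'fx': 296.274733857633, 'fy': 296.274733857633, 'cx': 320.808402959473, 'cy': 201.14614872447126, 'eye': array([ 0.53786821, -0.19748255,  0.27166325]), 'orientation': array([-0.49637726,  0.85651367,  0.12235399, -0.07087631])}
```

View pics/w3.png

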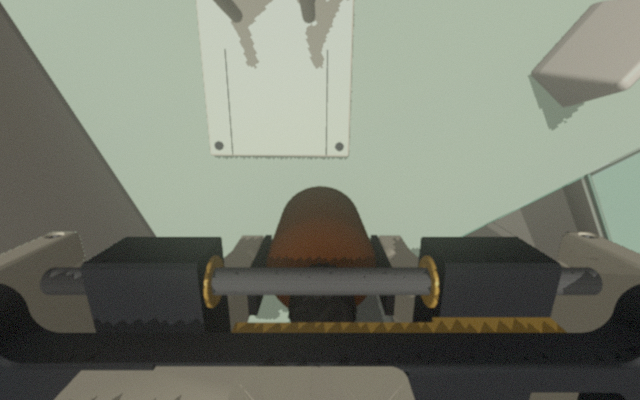

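The wrist view shows the plate squarely ahead: left edge from (199,0) to (211,157), right edge from (354,0) to (349,157), front edge at row 157. The roller shadows lie beyond.

```bash
python3 - <<'E'
from cell import r
from h import *
z=np.load("w3.npz");im=z["im"].astype(int);c=r.calibration("wrist")
L,Rr,B=[],[],[]
w=lambda u,v:plane(c,u,v,.008)[:2]
g=cv2.GaussianBlur(z["im"][:,:,0],(3,3),0).astype(float)  # red: white plate vs green table
for v in range(60,145,3):
    x=g[v,190:225];i=np.diff(x).argmax();L.append(w(190+i+.5,v))
    x=g[v,335:365];i=np.diff(x).argmin();Rr.append(w(335+i+.5,v))
for u in range(225,335,4):
    x=g[145:170,u];i=np.diff(x).argmin();B.append(w(u,145+i+.5))
f=lambda A:cv2.fitLine(np.array(A,np.float32),cv2.DIST_HUBER,0,1e-4,1e-4).ravel()
l,rr,b=f(L),f(Rr),f(B)
an=lambda q:(np.degrees(np.arctan2(q[1],q[0]))+90)%180-90
print("angles",an(l),an(rr),an(b)-90)
def X(p,q): 
    t=np.linalg.solve(np.c_[p[:2],-q[:2]],q[2:]-p[2:]);return p[2:]+t[0]*p[:2]
A,C=X(l,b),X(rr,b);print(A,C,"width",np.linalg.norm(A-C))
a=np.radians((an(l)+an(rr))/2);ax=np.array([np.cos(a),np.sin(a)]);m=(A+C)/2
print("yaw",np.degrees(a),"origin",m+.110*ax,"lane",m+.045*ax)
E
```

```text
angles -30.2305 -30.178268 -30.559036
[ 0.5574928  -0.09584656] [ 0.49547058 -0.20089175] width 0.12198871
yaw -30.204382 origin [ 0.6215477  -0.20370863] lane [ 0.56537235 -0.17100804]
```

```bash
python3 plan.py .565 -.171 .068 -30.15
```

```text
shift/m [ 0.0872 -0.0373  0.0465] roll 0.008 phi now -29.79 [ 0.4708 -0.1601  0.1145] [-0.98 -0.51 -1.7 ] rows 2.1122578081563153
```

move_arm([
  [0.01,-0.004,0,0.008],
  [0.03,-0.013,0,0.008],
  [0.055,-0.024,0,0.008],
  [0.077,-0.033,0,0.008],
  [0.087,-0.037,0.01,0.008],
  [0.087,-0.037,0.025,0.008],
  [0.087,-0.037,0.04,0.008],
  [0.087,-0.037,0.0465,0.008],
  [0.087,-0.037,0.0465,0.008],
])

```text
clock: 12.2
ee_pos: [0.564, -0.1719, 0.0667]
tool_rot: [0.965, -0.261, -0.001, 0.0]
contact_force: [0.1, 0.2, -1.6]
finger_gap: 0.645
grip_force: 12.0
```

```bash
python3 plan.py .565 -.171 .063 -30.15; python3 - <<'E'
from cell import r
from h import *
# lateral check of lane marks/plate around the bottle from wrist camera
c=r.calibration("wrist");im,d=r.read_camera("wrist");P=cloud(c,d);np.savez("w4.npz",im=im,P=P);cv2.imwrite("pics/w4.png",im[:,:,::-1])
E
```

```text
shift/m [ 0.0004 -0.0013  0.0037] roll -0.003 phi now -30.29 [ 0.564  -0.1719  0.0667] [ 0.07  0.19 -1.65] rows 0.07838518880006831
```

View pics/w4.png

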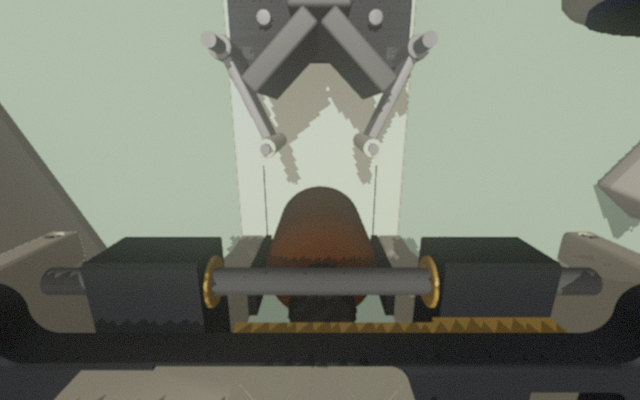

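The wrist view shows the rollers at (270,147) and (371,149), and the V apex at about (319,10). Their middle is column 320, the same as the bottle's, so it's aligned. I'll lower it.

move_arm([
  [0.0005,-0.001,0.001,-0.002],
  [0.0005,-0.001,0.002,-0.002],
  [0.0005,-0.001,0.003,-0.002],
  [0.0005,-0.001,0.0035,-0.002],
  [0.0005,-0.001,0.0035,-0.002],
])

```text
clock: 12.75
ee_pos: [0.566, -0.1713, 0.0647]
tool_rot: [0.965, -0.261, 0.0, -0.0]
contact_force: [-0.8, 0.1, -1.0]
finger_gap: 0.649
grip_force: 12.0
```

```bash
python3 plan.py .565 -.171 .063 -30.15; python3 - <<'E'
from cell import r
from h import *
z=np.load("w4.npz");P=z["P"]
for u,v in((270,147),(371,149)):
    q=P[v-6:v+7,u-6:u+7].reshape(-1,3);q=q[(q[:,2]>.06)&(q[:,2]<.09)];print(len(q),q.mean(0))
E
```

```text
shift/m [-0.001   0.0003  0.0017] roll -0.001 phi now -30.2 [ 0.566  -0.1713  0.0647] [-0.85  0.05 -1.03] rows 0.039200460271516746
168 [ 0.63016339 -0.18015901  0.073226  ]
168 [ 0.60386788 -0.22335131  0.07459292]
```

move_arm([
  [0,0,0.0008,0],
  [0,0,0.0016,0],
  [0,0,0.002,0],
  [0,0,0.002,0],
])

```text
clock: 13.15
ee_pos: [0.5662, -0.1714, 0.0629]
tool_rot: [0.965, -0.26, 0.0, 0.0]
contact_force: [-1.2, -0.2, 0.1]
finger_gap: 0.649
grip_force: 12.0
```

move_arm([
  [0,0,0.0005,0],
  [0,0,0.0005,0],
  [0,0,0.0005,0],
])

```text
clock: 13.45
ee_pos: [0.5664, -0.1713, 0.0628]
tool_rot: [0.965, -0.26, 0.0, -0.0]
contact_force: [-1.9, 0.0, 5.0]
finger_gap: 0.649
grip_force: 12.0
```

move_arm([
  [0,0,0,0],
  [0,0,0,0],
  [0,0,0,0],
  [0,0,0,0],
  [0,0,0,0],
  [0,0,0,0],
], hand=1)

```text
clock: 14.05
ee_pos: [0.566, -0.1713, 0.062]
tool_rot: [0.965, -0.261, -0.0, 0.0]
contact_force: [0.0, -0.5, -0.8]
finger_gap: 0.995
grip_force: 0.0
```

move_arm([
  [-0.01,0,0,0],
  [-0.025,0,0,0],
  [-0.04,0,0,0],
  [-0.05,0,0,0],
  [-0.05,0,0,0],
])

```text
clock: 14.55
ee_pos: [0.5215, -0.1456, 0.0623]
tool_rot: [0.966, -0.26, -0.0, -0.0]
contact_force: [-0.5, 0.6, -0.1]
finger_gap: 1.001
grip_force: 0.0
```

move_arm([
  [-0.001,0,0,0],
  [-0.001,0,0,0],
  [-0.001,0,0,0],
  [-0.001,0,0,0],
  [-0.001,0,0,0],
  [-0.001,0,0,0],
  [-0.001,0,0,0],
  [-0.001,0,0,0],
], hand=-1, squeeze=20)

```text
clock: 15.35
ee_pos: [0.5219, -0.1457, 0.0621]
tool_rot: [0.965, -0.261, -0.0, 0.0]
contact_force: [-0.8, 0.2, -0.5]
finger_gap: 0.331
grip_force: 0.0
```

```bash
python3 plan.py .5227 -.1461 .061 -30.15; python3 - <<'E'
from cell import r
from h import *
s=r.state();print(s["finger_gap"])
im,d=r.read_camera("wrist");cv2.imwrite("pics/w5.png",im[:,:,::-1])
E
```

```text
shift/m [ 0.0009 -0.      0.0011] roll -0.001 phi now -30.21 [ 0.5219 -0.1457  0.0621] [-0.82  0.18 -0.51] rows 0.027619024437693065
0.3307631420187248
```

View pics/w5.png

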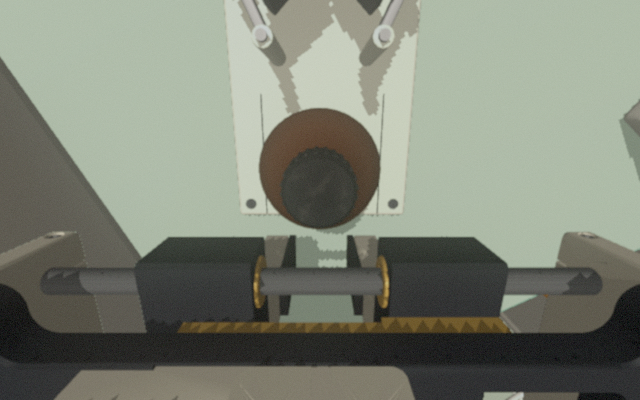

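The bottle stands upright on the lane, with its cap near (320,188) and the rollers at (263,35) and (385,35). I'll finish closing the fingers and measure the line more exactly.

move_arm([
  [0,0,0,0],
  [0,0,0,0],
  [0,0,0,0],
  [0,0,0,0],
  [0,0,0,0],
  [0,0,0,0],
])

```text
clock: 16.0
ee_pos: [0.5219, -0.1456, 0.0621]
tool_rot: [0.965, -0.261, 0.0, -0.0]
contact_force: [-0.0, -0.4, -0.5]
finger_gap: 0.007
grip_force: 0.0
```

```bash
python3 - <<'E'
from cell import r
from h import *
s=r.state();print(s["finger_gap"],s["ee_pos"])
c=r.calibration("wrist");im,d=r.read_camera("wrist");P=cloud(c,d);np.savez("w6.npz",im=im,P=P)
M=R.from_quat(s["tool_rot"]).as_matrix();T=(P-s["ee_pos"])@M   # tool frame
t=lambda p:M.T@(np.append(p,0)-[*s["ee_pos"][:2],0])
for u,v in((263,35),(385,35)):
    q=T[v-9:v+10,u-9:u+10].reshape(-1,3);q=q[abs(q[:,2]+.012)<.008];ce=cv2.minEnclosingCircle((q[:,:2]*1000).astype(np.float32));print("roller",len(q),np.median(q,0)*1000,ce)
k=P[(P[:,:,2]>.118)&(P[:,:,2]<.128)];k=k[np.hypot(*(k[:,:2]-[.565,-.171]).T)<.025]
ce=np.array(cv2.minEnclosingCircle(k[:,:2].astype(np.float32))[0]);print("cap",len(k),k[:,2].max(),ce,t(ce)*1000)
g=cv2.GaussianBlur(im[:,:,0],(3,3),0).astype(float);w=lambda u,v:t(plane(c,u,v,.008)[:2])[:2]
L=[];Q=[]
for v in range(70,205,4):
    L.append(w(215+np.diff(g[v,215:250]).argmax()+.5,v));Q.append(w(395+np.diff(g[v,395:430]).argmin()+.5,v))
f=lambda A:cv2.fitLine(np.array(A,np.float32),cv2.DIST_HUBER,0,1e-4,1e-4).ravel()
for A in(f(L),f(Q)):
    sl=A[1]/A[0];print("edge y at tool x=40,110:",[1000*(A[3]+sl*(x-A[2])) for x in(.04,.11)],"ang",np.degrees(np.arctan(sl)))
E
```

```text
0.007349775107967755 [ 0.5219178  -0.14564892  0.06207839]
roller 338 [109.95047005 -26.07197302 -11.7525277 ] ((110.3014144897461, -26.758262634277344), 4.936243534088135)
roller 316 [109.99352394  26.82256117 -11.7662657 ] ((110.34638214111328, 27.1390438079834), 4.706781387329102)
cap 4524 0.12457699874753243 [ 0.56676847 -0.17004049] [ 5.10325813e+01 -1.48546602e+00  1.75996888e-03]
edge y at tool x=40,110: [np.float32(-61.2064), np.float32(-61.20257)] ang 0.003133522
edge y at tool x=40,110: [np.float32(60.57692), np.float32(60.643345)] ang 0.05437026
```

Tool x is on the holder's axis: rollers symmetric, edges parallel to 0.05°. The rollers are 110.3 mm ahead of the TCP, so the seat should come at about 87 mm of travel and the rollers at about 52 mm. I'll start pushing.

move_arm([
  [0.006,0,0,0],
  [0.009,0,0,0],
  [0.012,0,0,0],
  [0.015,0,0,0],
  [0.018,0,0,0],
  [0.021,0,0,0],
  [0.024,0,0,0],
  [0.027,0,0,0],
  [0.03,0,0,0],
  [0.03,0,0,0],
])

```text
clock: 17.05
ee_pos: [0.5483, -0.1609, 0.062]
tool_rot: [0.965, -0.261, 0.0, 0.0]
contact_force: [0.1, 1.0, -0.6]
finger_gap: 0.006
grip_force: 0.0
```

```bash
cat > st.py <<'E'
from cell import r
from h import *
M=R.from_euler("z",-30.2,degrees=True).as_matrix()
F=np.mean([(r.read_camera("wrist"),r.state()["contact_force"])[1] for _ in range(2)],0)@M
s=r.state();p=(s["ee_pos"]-[.5219,-.1456,.0621])@M;print("t",s["clock"],"F holder xyz",F.round(1),"travel mm",(p*1000).round(1))
c=r.calibration("wrist");im,d=r.read_camera("wrist");P=cloud(c,d);np.savez("last.npz",im=im,P=P)
q=(P-[.5219,-.1456,0])@M;k=q[(q[:,:,2]>.118)&(q[:,:,2]<.13)&(abs(q[:,:,1])<.03)&(q[:,:,0]>.03)]
print("cap",len(k),np.array(cv2.minEnclosingCircle((k[:,:2]*1000).astype(np.float32))[0]).round(1),"top z",k[:,2].max(), "im",im.shape)
E
python3 st.py
```

```text
t 17.15 F holder xyz [-0.1  0.3 -0.2] travel mm [30.2  0.  -0.1]
cap 3846 [57.9  1.7] top z 0.12991023059701595 im (400, 640, 3)
```

```bash
python3 - <<'E'
import numpy as np
from h import *
P=np.load("last.npz")["P"];M=R.from_euler("z",-30.2,degrees=True).as_matrix();q=(P-[.5219,-.1456,0])@M
for lo,hi in((.03,.08),(.085,.105),(.116,.121),(.121,.124),(.124,.127),(.127,.13)):
    k=q[(q[:,:,2]>lo)&(q[:,:,2]<hi)&(abs(q[:,:,1])<.032)&(q[:,:,0]>.01)&(q[:,:,0]<.1)]
    if len(k):print(lo,len(k),(k[:,:2].min(0)*1000).round(1),(k[:,:2].max(0)*1000).round(1))
E
```

```text
0.03 232 [ 35.6 -28.2] [99.9 29.2]
0.085 6131 [ 39.8 -26.4] [98.5 28.3]
0.116 847 [ 57.3 -12.8] [85.  14.8]
0.121 3101 [ 31.  -11.7] [84.1 13.4]
0.124 4 [32.4 -5. ] [81.4  4.8]
0.127 1 [42.3  4.9] [42.3  4.9]
```

The bottle slides upright, with its axis about 40 mm ahead of the TCP. Next are the rollers, which it meets at about 50 mm of travel.

move_arm([
  [0.002,0,0,0],
  [0.004,0,0,0],
  [0.006,0,0,0],
  [0.008,0,0,0],
  [0.01,0,0,0],
  [0.012,0,0,0],
  [0.014,0,0,0],
  [0.016,0,0,0],
  [0.018,0,0,0],
  [0.02,0,0,0],
])

```text
clock: 18.2
ee_pos: [0.565, -0.1709, 0.062]
tool_rot: [0.965, -0.261, -0.0, 0.0]
contact_force: [-1.7, 0.2, 1.8]
finger_gap: 0.008
grip_force: 1.1
```

move_arm([
  [0.001,0,0,0],
  [0.002,0,0,0],
  [0.003,0,0,0],
  [0.004,0,0,0],
  [0.005,0,0,0],
  [0.006,0,0,0],
  [0.007,0,0,0],
  [0.008,0,0,0],
  [0.009,0,0,0],
  [0.01,0,0,0],
])

```text
clock: 19.2
ee_pos: [0.5737, -0.1758, 0.062]
tool_rot: [0.965, -0.261, -0.0, -0.0]
contact_force: [-1.7, 1.4, 3.0]
finger_gap: 0.006
grip_force: 1.7
```

```bash
sed -i 's/^q=(P.*/q=(P-[.5219,-.1456,0])@M;x0=p[0]+.022/; s/^print("cap".*//' st.py; cat >> st.py <<'E'
for lo,hi in((.085,.105),(.116,.1235)):
    k=q[(q[:,:,2]>lo)&(q[:,:,2]<hi)&(abs(q[:,:,1])<.032)&(q[:,:,0]>x0)&(q[:,:,0]<x0+.055)]*1000
    print("rel TCP",lo,len(k),(np.percentile(k,1,0)-p*1000).round(1)[:2],(np.percentile(k,99,0)-p*1000).round(1)[:2],"zmax",k[:,2].max())
E
python3 st.py
```

```text
t 19.3 F holder xyz [-2.1 -0.1  1.8] travel mm [60.2 -0.  -0.1]
rel TCP 0.085 5877 [ 24.5 -25.1] [66.6 26.3] zmax 104.94953286958254
rel TCP 0.116 3851 [ 28.9 -12.1] [53.3 13.2] zmax 123.45009153770448
```

```bash
python3 - <<'E'
import numpy as np,cv2
cv2.imwrite("pics/w7.png",np.load("last.npz")["im"][:,:,::-1])
E
```

```text
(no output)
```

View pics/w7.png

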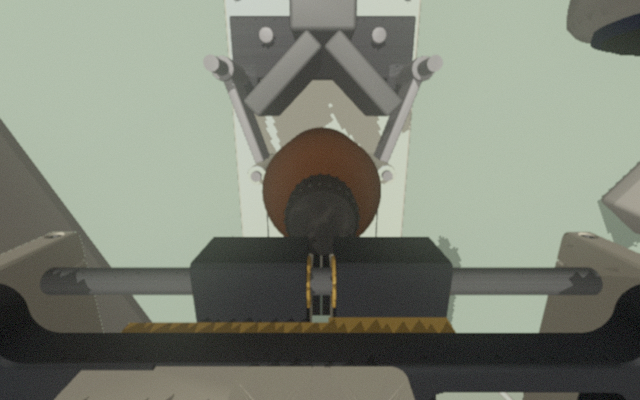

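The bottle has entered between the rollers at (258,175) and (387,175). It's centred at column 322 and upright. I'll go on slowly.

move_arm([
  [0.001,0,0,0],
  [0.002,0,0,0],
  [0.003,0,0,0],
  [0.004,0,0,0],
  [0.005,0,0,0],
  [0.006,0,0,0],
  [0.007,0,0,0],
  [0.008,0,0,0],
])

```text
clock: 20.15
ee_pos: [0.5809, -0.18, 0.0621]
tool_rot: [0.965, -0.261, 0.0, 0.0]
contact_force: [-1.5, 1.3, -0.1]
finger_gap: 0.004
grip_force: 0.7
```

```bash
python3 st.py
```

```text
t 20.25 F holder xyz [-0.1  0.1  0.3] travel mm [68.4  0.1 -0. ]
rel TCP 0.085 5855 [ 24.7 -25.2] [66.6 26.4] zmax 104.99645100157029
rel TCP 0.116 3861 [ 28.9 -12. ] [53.5 13.2] zmax 123.48092868224902
```

move_arm([
  [0.001,0,0,0],
  [0.002,0,0,0],
  [0.003,0,0,0],
  [0.004,0,0,0],
  [0.005,0,0,0],
  [0.006,0,0,0],
  [0.007,0,0,0],
  [0.008,0,0,0],
  [0.009,0,0,0],
  [0.01,0,0,0],
])

```text
clock: 21.3
ee_pos: [0.5894, -0.1849, 0.0621]
tool_rot: [0.965, -0.261, 0.0, -0.0]
contact_force: [0.2, -0.7, 0.6]
finger_gap: 0.006
grip_force: 0.0
```

```bash
python3 st.py
```

```text
t 21.4 F holder xyz [-0.1  0.2  0.3] travel mm [78.2 -0.  -0. ]
rel TCP 0.085 6052 [ 26.4 -25.8] [73.4 25.9] zmax 104.97476054357705
rel TCP 0.116 4472 [ 35.6 -12.4] [60.1 12.6] zmax 123.48964113326745
```

The rollers have drawn the bottle in, about 6.7 mm ahead of the fingers. I'll close that gap gently and feel for contact.

move_arm([
  [0.001,0,0,0],
  [0.002,0,0,0],
  [0.003,0,0,0],
  [0.004,0,0,0],
  [0.0045,0,0,0],
  [0.005,0,0,0],
  [0.0055,0,0,0],
  [0.006,0,0,0],
  [0.006,0,0,0],
])

```text
clock: 22.35
ee_pos: [0.5945, -0.1879, 0.0621]
tool_rot: [0.965, -0.261, 0.0, -0.0]
contact_force: [0.4, -0.1, -0.8]
finger_gap: 0.003
grip_force: 0.0
```

```bash
python3 st.py
```

```text
t 22.45 F holder xyz [-0.2 -0.1 -0.1] travel mm [84.  -0.  -0.1]
rel TCP 0.085 5887 [ 24.8 -25.5] [67.6 25.9] zmax 104.99383437845512
rel TCP 0.116 3969 [ 30.  -12.5] [54.4 12.6] zmax 123.49932649751197
```

Under 1 mm of gap is left. I'll use 0.2 mm steps.

move_arm([
  [0.0002,0,0,0],
  [0.0004,0,0,0],
  [0.0006,0,0,0],
  [0.0008,0,0,0],
  [0.001,0,0,0],
  [0.001,0,0,0],
])

```text
clock: 23.1
ee_pos: [0.5953, -0.1884, 0.062]
tool_rot: [0.965, -0.261, -0.0, -0.0]
contact_force: [0.4, 0.7, 0.4]
finger_gap: 0.002
grip_force: 0.2
```

```bash
python3 st.py
```

```text
t 23.2 F holder xyz [-0.5  0.5 -0.1] travel mm [84.9 -0.  -0.1]
rel TCP 0.085 5883 [ 24.6 -25.7] [66.6 26. ] zmax 104.93054966389579
rel TCP 0.116 3858 [ 29.1 -12.5] [53.5 12.7] zmax 123.4673386074042
```

move_arm([
  [0.0001,0,0,0],
  [0.0002,0,0,0],
  [0.0003,0,0,0],
  [0.0004,0,0,0],
  [0.0004,0,0,0],
])

```text
clock: 23.75
ee_pos: [0.5954, -0.1885, 0.062]
tool_rot: [0.965, -0.261, -0.0, -0.0]
contact_force: [-2.2, 1.5, 2.3]
finger_gap: 0.005
grip_force: 1.4
```

```bash
python3 st.py | head -1
```

```text
t 23.85 F holder xyz [-2.8  1.2  1.9] travel mm [85.1 -0.1 -0.1]
```

move_arm([
  [0.0001,0,0,0],
  [0.0002,0,0,0],
  [0.0003,0,0,0],
  [0.0004,0,0,0],
  [0.0004,0,0,0],
])

```text
clock: 24.4
ee_pos: [0.5955, -0.1886, 0.062]
tool_rot: [0.965, -0.261, -0.001, -0.0]
contact_force: [-4.4, 4.2, 3.9]
finger_gap: 0.003
grip_force: 2.8
```

```bash
python3 st.py | head -1
```

```text
t 24.5 F holder xyz [-5.5  1.5  3. ] travel mm [85.2 -0.1 -0.1]
```

Steep rise at 85 mm, so the faces are found. There is a small side and vertical drag force, so I'll relieve that while raising the push.

move_arm([
  [0.0001,-0.0001,-0.0001,0],
  [0.0002,-0.0002,-0.0002,0],
  [0.0003,-0.0003,-0.0003,0],
  [0.0004,-0.0003,-0.0004,0],
  [0.0004,-0.0003,-0.0004,0],
])

```text
clock: 25.05
ee_pos: [0.5955, -0.1885, 0.062]
tool_rot: [0.965, -0.261, -0.001, 0.0]
contact_force: [-4.9, 2.6, 2.2]
finger_gap: 0.001
grip_force: 2.9
```

```bash
python3 st.py | head -1
```

```text
t 25.15 F holder xyz [-5.4  0.5  2.3] travel mm [85.2 -0.1 -0.1]
```

move_arm([
  [0.0002,0,-0.0001,0],
  [0.0003,-0.0001,-0.0002,0],
  [0.0004,-0.0001,-0.0003,0],
  [0.0005,-0.0001,-0.0004,0],
  [0.0005,-0.0001,-0.0004,0],
  [0.0005,-0.0001,-0.0004,0],
])

```text
clock: 25.8
ee_pos: [0.5956, -0.1886, 0.0621]
tool_rot: [0.965, -0.261, -0.001, 0.0]
contact_force: [-5.5, 4.5, 1.3]
finger_gap: 0.001
grip_force: 3.2
```

```bash
python3 st.py | head -1
```

```text
t 25.9 F holder xyz [-6.7  1.4  0.6] travel mm [85.3 -0.1 -0. ]
```

move_arm([
  [0.0002,-0.0001,0,0],
  [0.0003,-0.0002,-0.0001,0],
  [0.0004,-0.0003,-0.0002,0],
  [0.0006,-0.0004,-0.0002,0],
  [0.0006,-0.0004,-0.0002,0],
  [0.0006,-0.0004,-0.0002,0],
])

```text
clock: 26.55
ee_pos: [0.5956, -0.1885, 0.0621]
tool_rot: [0.965, -0.261, -0.002, 0.0]
contact_force: [-6.5, 4.1, 1.4]
finger_gap: 0.003
grip_force: 3.8
```

```bash
python3 st.py | head -1
```

```text
t 26.65 F holder xyz [-8.   0.1  0.8] travel mm [85.3 -0.1  0. ]
```

move_arm([
  [0.0002,0,0,0],
  [0.0004,-0.0001,-0.0001,0],
  [0.0006,-0.0002,-0.0002,0],
  [0.0008,-0.0002,-0.0002,0],
  [0.0008,-0.0002,-0.0002,0],
  [0.0008,-0.0002,-0.0002,0],
])

```text
clock: 27.3
ee_pos: [0.5956, -0.1886, 0.0621]
tool_rot: [0.965, -0.261, -0.003, 0.0]
contact_force: [-8.0, 6.0, 2.9]
finger_gap: 0.006
grip_force: 4.9
```

```bash
python3 st.py | head -1
```

```text
t 27.4 F holder xyz [-10.5   0.1   3. ] travel mm [85.3 -0.1  0. ]
```

move_arm([
  [0.0003,0,-0.0001,0],
  [0.0006,-0.0001,-0.0003,0],
  [0.0009,-0.0001,-0.0005,0],
  [0.001,-0.0001,-0.0005,0],
  [0.001,-0.0001,-0.0005,0],
])

```text
clock: 27.95
ee_pos: [0.5957, -0.1887, 0.0621]
tool_rot: [0.965, -0.261, -0.004, 0.0]
contact_force: [-9.7, 6.6, 1.4]
finger_gap: 0.003
grip_force: 6.0
```

```bash
python3 st.py | head -1
```

```text
t 28.05 F holder xyz [-11.7   1.    1.8] travel mm [85.4 -0.1  0. ]
```

move_arm([
  [0.0002,-0.0001,-0.0001,0],
  [0.0004,-0.0002,-0.0002,0],
  [0.0006,-0.0003,-0.0002,0],
  [0.0006,-0.0003,-0.0002,0],
  [0.0006,-0.0003,-0.0002,0],
])

```text
clock: 28.6
ee_pos: [0.5957, -0.1886, 0.0622]
tool_rot: [0.965, -0.261, -0.004, 0.0]
contact_force: [-11.2, 7.3, 2.9]
finger_gap: 0.005
grip_force: 6.7
```

```bash
python3 st.py | head -1
```

```text
t 28.7 F holder xyz [-13.2   0.6   3.3] travel mm [85.4 -0.1  0.1]
```

13.2 N with almost no side load. I'll hold it there for over a second.

move_arm([
  [0.0001,-0.0001,0,0],
  [0.0001,-0.0001,0,0],
  [0.0001,-0.0001,0,0],
  [0.0001,-0.0001,0,0],
  [0.0001,-0.0001,0,0],
  [0.0001,-0.0001,0,0],
  [0.0001,-0.0001,0,0],
  [0.0001,-0.0001,0,0],
  [0.0001,-0.0001,0,0],
  [0.0001,-0.0001,0,0],
])

```text
clock: 29.75
ee_pos: [0.5957, -0.1887, 0.0622]
tool_rot: [0.965, -0.261, -0.004, 0.0]
contact_force: [-10.8, 8.0, 2.4]
finger_gap: 0.007
grip_force: 6.8
```

```bash
python3 st.py | head -1
```

```text
t 29.85 F holder xyz [-14.1   0.4   3.1] travel mm [85.4 -0.1  0.1]
```

move_arm([
  [0,0,0,0],
  [0,0,0,0],
  [0,0,0,0],
  [0,0,0,0],
  [0,0,0,0],
])

```text
clock: 30.4
ee_pos: [0.5957, -0.1887, 0.0622]
tool_rot: [0.965, -0.261, -0.004, 0.0]
contact_force: [-12.4, 7.4, 2.6]
finger_gap: 0.006
grip_force: 6.8
```

move_arm([
  [-0.001,0.0003,0.0003,0],
  [-0.002,0.0006,0.0006,0],
  [-0.003,0.001,0.001,0],
  [-0.005,0.001,0.001,0],
  [-0.01,0.001,0.001,0],
  [-0.02,0.001,0.001,0],
  [-0.035,0.001,0.001,0],
  [-0.045,0.001,0.001,0],
  [-0.045,0.001,0.001,0],
])

```text
clock: 31.3
ee_pos: [0.5599, -0.1672, 0.0634]
tool_rot: [0.966, -0.26, 0.0, -0.0]
contact_force: [0.7, -0.2, -0.8]
finger_gap: 0.006
grip_force: 0.0
```

```bash
python3 st.py; python3 -c "
import numpy as np,cv2
cv2.imwrite('pics/w8.png',np.load('last.npz')['im'][:,:,::-1])"
```

```text
t 31.4 F holder xyz [-0.1  0.4 -0.3] travel mm [45.2  0.8  1.4]
rel TCP 0.085 3266 [ 53.7 -26. ] [76.7 24.4] zmax 100.82874688454247
rel TCP 0.116 1876 [ 67.2 -12.7] [77.  11.1] zmax 123.47250733208482
```

View pics/w8.png

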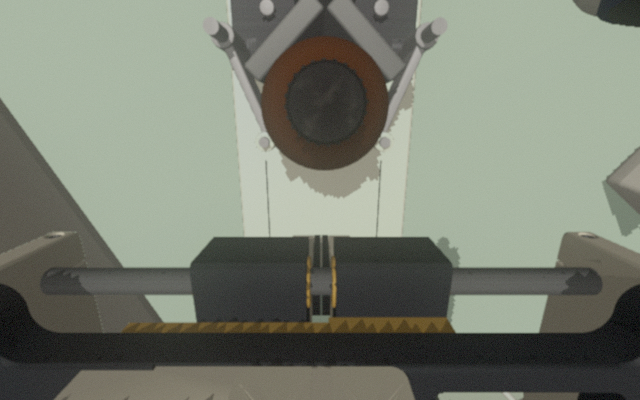

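The picture shows the bottle upright at (325,102), touching both V faces, with the rollers behind it at (265,142) and (385,142). Its axis is at 125.4 mm, against an expected 125.3 mm. The tool is clear, so I'll hand it in.

```bash
python3 -c "
from cell import r;print(r.sign_off())"
```

```text
the job is handed in; nothing more can be done
None
```

The amber bottle stands upright between the rollers and both faces of the V-block, after a square push of 13–14 N held for over a second with under 1 N of side load; the gripper is clear and the job was handed in at about 31 s.

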